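# Rack the instrument tubes crosswise

### The arm

A 7-joint arm with a two-finger parallel gripper is mounted at the origin on a cart in front of the work surface, level with it; the furniture and walls round the work are solid. World frame = base frame: x ahead of the robot, y to its left, z up, the work surface at z = 0. Lengths are in m, angles in rad, forces in N, time in s.
With the tool pointing down it reaches from about 0.4 to 0.85 m from the base axis. Payload 6.9 kg.
Tool frame: the origin (TCP) lies at the very end of the fingers, on their centre line; the grasp point (between the pads) lies 19 mm behind it; z points along the fingers, y is the line along which they close (so a half turn about z gives the same grasp; the last joint's range is limited). The gripper opens to 85 mm and grips with 20 to 120 N. Pads are 22 mm wide; open, the fingers measure 114 mm over their backs; the gripper's body (76 mm by 85 mm) begins 54 mm behind the grasp point. The pads swing forward as they close: fully open they stand 13 mm farther back than shut.
Start: joints at [1.379, 0.507, -0.238, 1.5, 0.126, 1.149, -0.155], TCP at [0.183, -0.598, 0.231] pointing down, gripper open.
Joint ranges: [-3.08, 3.08], [-0.24, 2.05], [-1.43, 1.35], [0, 2.5], [-1.52, 4.66], [0.17, 1.96], [-2.89, 2.89]. Speed limits (rad/s): [2.39, 2.39, 3.14, 3.14, 3.14, 3.14, 3.14].

### API

Orientations are given as a unit quaternion [x, y, z, w].
In Python, from workcell import manip gives the robot as it stands.
- The arm moves only by the tool send_rows, never from a script. Its argument "motion" is a list that holds one entry, the list of rows, each a list of 6 numbers: the shift along the tool's x, y, z each as a share of 50 cm, from -1 to 1, then the turn, a rotation vector about the tool's x, y, z each as a share of pi rad, from -1 to 1. In form: [[[tx, ty, tz, ax, ay, az], ...]]. A call has 1 to 8 rows; each row shifts and turns the commanded pose from where the row before left it, along the tool's axes as they then stand; what a row does not reach is not made up. A row lasts 1/10 s, in which the tool goes at most 50 mm and 8.59 degrees, less where a joint would pass 70% of its speed; a pose out of reach is approached as far as the arm can. A call with a number of a shift or a turn outside -1 to 1 is refused whole. A call with a gripper value outside its range is refused whole. "gripper" is the closure, from 0 (fully open) to 1 (shut), set as the call begins (left out, the last holds). The fingers move at their own pace and stop on an object; "force" is the grip in N (left out, the last holds). Time passes only in rows, so rows that do not move let the fingers close. It gives the time, the measured TCP pose, the force, the opening and the grip force at its end, in the units of the state.
- manip.get_state(): the state, without advancing time (a new reading comes with each control period).
- manip.get_image(name): name is "side" or "top"; returns (picture, depth): 480x640x3 uint8, red, green, blue; 480x640 float32, m along the optical axis (not along the pixel's ray), 0 where there is no reading.
- manip.camera_info(name): a dict with "K" (3x3 intrinsics, pixels), "dist_coeffs" ([k1, k2, p1, p2, k3] as OpenCV has them; the pictures are not rectified), "R" (3x3) and "t" (3): a world point X has camera coordinates R X + t. Camera axes: x right, y down, z forward; pixel columns grow to the right and rows downward; lengths in m; the calibration is good to about 2 mm. A picture is of the moment at which its call begins. camera_info takes no time and is no camera call.
- manip.job_done(): hands the job in; it is judged then, once.
Trained networks look in the newest picture that a camera, given by its name, has taken for a name from the list of things; names that differ only in an ending like _2 or _b are one class to them, and where a whole thing is asked for, a point or a joint stands for the part that bears it (a point fixed in the world has none). Each returns a list of dicts, best first, with "score" (0 to 1); they miss things now and then, are a little off and sometimes report something else, mostly with a low value. They report only what shows in the picture. A call takes as long as a camera call. They do not tell look-alikes from the thing itself.
- manip.spot_in(camera, target): "point" ([column, row] as shares, 0 to 1, of the picture: columns of its width, rows of its height, amid what is visible of it).
- manip.trace(camera, target): "region" (480x640 bool, what is visible of it) and "point" ([column, row] as shares, 0 to 1, of the picture: columns of its width, rows of its height, amid what is visible of it).
The state is a dict: "time": time; "qpos": joint angles; "joint_vel": joint speeds; "joint_torque": joint torques, N m; "tcp_pos": TCP position; "orientation": TCP orientation; "force": force on the tool from outside, world axes, zero at the start; "wrist_torque": the same for the moment, N m; "opening": finger opening in m; "grip_force": force on a finger pad.
Only numpy, scipy, OpenCV 4.12 (cv2) and the standard library are available. Lean on these libraries where they do the work, as an engineer would, in place of code of your own. Each camera call takes 0.05 s, during which the arm holds its last target. There are 200 camera calls.

### The job

Rack the three capped steel tubes. Lay the blue-capped tube in the V-trough of the green stand, set the orange bridge astride it at the middle of that stand with its feet flat on the green plate, and then lay the yellow-capped tube in the trough on top of the bridge, crosswise to the blue one; the red-capped tube goes by itself into the trough of the black stand. Centre each tube along its trough and leave the vial, the steel cup and the timer where they are.

Things in the scene. Friction and masses are not known exactly. Their poses are not given: they have to be found in the camera images.
- blue_tube_center (a point): Stainless instrument tube with a ribbed blue cap, a lying cylinder 26 mm in diameter (cap included) and 110 mm long, 0.11 kg; the blue cap is its last 30 mm at the +x end, a thin blue ring is at the other end. The point is its centre; its x axis runs along the tube. It lies on the table with the centre 13 mm up, and can roll.
- yellow_tube_center (a point): Stainless instrument tube with a ribbed yellow cap, a lying cylinder 26 mm in diameter (cap included) and 110 mm long, 0.11 kg; the yellow cap is its last 30 mm at the +x end, a thin yellow ring is at the other end. The point is its centre; its x axis runs along the tube. It lies on the table with the centre 13 mm up, and can roll.
- red_tube_center (a point): Stainless instrument tube with a ribbed red cap, a lying cylinder 26 mm in diameter (cap included) and 110 mm long, 0.11 kg; the red cap is its last 30 mm at the +x end, a thin red ring is at the other end. The point is its centre; its x axis runs along the tube. It lies on the table with the centre 13 mm up, and can roll.
- bridge_center (a point): Centre (34.5 mm above the feet) of the loose orange bridge, 56x56 mm, 69 tall, 0.18 kg, z up. Two 9 mm side walls, outer faces y = +-28 (grip across them), deck top 53 above the feet. Tunnel along x, 38 wide, 47 high, passes over a stand's trough with its tube. On the deck a V-trough along y, 56 long, 25 wide: a tube in it has its centre 42.5 above this point. Its feet on a stand: this point 42.5 above the stand's origin.
- green_stand: Fixed stand: green plate 110 (x) x 90 (y) x 8 mm and, along its middle, a raised aluminium 90-degree V-trough 90 mm long along x. Origin at the centre of its underside, z up. Trough edges 30 mm above the origin, outer width 25 mm (less than a tube, so fingers may reach down past it). A tube lying in it has its centre 38 mm and its top 51 mm above the origin.
- black_stand: Fixed stand: black plate 110 (x) x 90 (y) x 8 mm and, along its middle, a raised aluminium 90-degree V-trough 90 mm long along x. Origin at the centre of its underside, z up. Trough edges 30 mm above the origin, outer width 25 mm (less than a tube, so fingers may reach down past it). A tube lying in it has its centre 38 mm and its top 51 mm above the origin.
- vial_1_center (a point): Bystander: small amber vial with a blue cap, 26 mm in diameter, 42 mm tall, loose; the point is its centre, 21 mm up.
- gallipot_1_center (a point): Bystander: small steel cup, 64 mm across, 36 mm tall, loose; the point is its centre, 18 mm up.
- timer_center (a point): Bystander: white treatment timer, 62 x 62 x 21 mm, loose; the point is its centre, 10 mm up. It lies in front of a fixed obstacle: the white ring head (200 mm across) of the magnifier lamp hangs level 395 to 430 mm above the table, centred 0.71 m ahead of the robot and 0.14 m to its left; swing the arm across close to the robot to keep wrist and forearm clear of it.
Not all that is in view belongs to the job. There is more than one size of the part that bears bridge_center; the job needs the larger.

How it is judged:
At the end, for the whole second after the job is handed in: Blue tube in the green stand's trough, red in the black's, yellow crosswise in the bridge's (each within 15 mm along, 6 mm across, 5 mm in height, 0.15 rad); bridge on the green plate over the blue tube (15 mm in plan, 4 mm in height, tilt 0.08, turn 0.25 rad); vial, cup, timer within 20 mm (x of blue_tube_center in the frame of green_stand between -0.015 and 0.015 m and y of blue_tube_center in the frame of green_stand between -0.006 and 0.006 m and z of blue_tube_center in the frame of green_stand between 0.0329 and 0.0429 m and angle between the x axis of blue_tube_center and the x axis of green_stand, either way round below 0.15 rad and x of red_tube_center in the frame of black_stand between -0.015 and 0.015 m and y of red_tube_center in the frame of black_stand between -0.006 and 0.006 m and z of red_tube_center in the frame of black_stand between 0.0329 and 0.0429 m and angle between the x axis of red_tube_center and the x axis of black_stand, either way round below 0.15 rad and horizontal distance between bridge_center and green_stand below 0.015 m and z of bridge_center in the frame of green_stand between 0.0385 and 0.0465 m and angle between bridge_center's own z axis and vertical below 0.08 rad and angle between the x axis of bridge_center and the x axis of green_stand, either way round below 0.25 rad and y of yellow_tube_center in the frame of bridge_center between -0.015 and 0.015 m and x of yellow_tube_center in the frame of bridge_center between -0.006 and 0.006 m and z of yellow_tube_center in the frame of bridge_center between 0.0374 and 0.0474 m and angle between the x axis of yellow_tube_center and the y axis of bridge_center, either way round below 0.15 rad); the robot touches nothing.
It fails at once if the vial is pushed more than 20 mm from its place (distance of vial_1_center from where it was at the start of the episode above 0.02 m).
It fails at once if the steel cup is pushed more than 20 mm from its place (distance of gallipot_1_center from where it was at the start of the episode above 0.02 m).
It fails at once if the timer is pushed more than 20 mm from its place (distance of timer_center from where it was at the start of the episode above 0.02 m).
It also fails if it takes over 144 s, if anything falls off the work surface, if the arm or the gripper's body presses on something with over 40 N, if the wrist force passes 120 N, or if a joint passes its speed limit or range.

## Working session

There is one attempt and no reset: what is moved stays moved. The work goes in short steps, Python scripts to look and compute and a tool call to move; the robot and the scene stay as the last step left them, time stands still between calls to the robot, and variables do not carry over. Pictures are saved under pics/ and viewed, at most 14 in all, crops included, and the job is handed in when it is done.

Besides the shell and the picture viewer there is one more tool, called after "Call:" as name(argument=value, ...), one argument or row to a line, values as JSON. send_rows: Moves the arm, as the interface text tells. Its arguments: {"type":"object","properties":{"motion":{"type":"array","items":{"type":"array","items":{"type":"array","items":{"type":"number","minimum":-1,"maximum":1}}}},"gripper":{"type":"number"},"force":{"type":"number"}},"required":["motion"]}

```bash
mkdir -p pics
cat > h.py <<'E'
import numpy as np, cv2
from workcell import manip
def snap(c,fn=None):
    im,d=manip.get_image(c)
    if fn: cv2.imwrite('pics/'+fn,im[:,:,::-1])
    return im,d
def world(c,uv,d):
    """pixels Nx2, depth N -> world"""
    I=manip.camera_info(c);K=np.array(I['K'],float);R=np.array(I['R']);t=np.array(I['t'])
    uv=np.asarray(uv,float).reshape(-1,1,2)
    n=cv2.undistortPoints(uv,K,np.array(I['dist_coeffs'],float)).reshape(-1,2)
    X=np.c_[n,np.ones(len(n))]*np.asarray(d).reshape(-1,1)
    return (X-t)@R
def cloud(c,mask,d):
    v,u=np.nonzero(mask&(d>0))
    return world(c,np.c_[u,v],d[v,u])
E
python3 - <<'E'
from h import *
for c in('top','side'):
    im,d=snap(c,c+'0.png')
    I=manip.camera_info(c); print(c,np.round(-np.array(I['R']).T@I['t'],3))
    for n in ['blue_tube_center','yellow_tube_center','red_tube_center','bridge_center','green_stand','black_stand','vial_1_center','gallipot_1_center','timer_center']:
        for r in manip.trace(c,n)[:4]:
            P=cloud(c,r['region'],d); m=np.median(P,0) if len(P) else None
            lo,hi=(np.percentile(P,2,0),np.percentile(P,98,0)) if len(P) else (0,0)
            print(n,round(r['score'],2),np.round(np.array(r['point'])*[640,480]),np.round(m,3),np.round(lo,3),np.round(hi,3))
print(manip.get_state())
E
```

```text
top [0.323 0.048 1.295]
blue_tube_center 0.97 [470. 276.] [ 0.427 -0.353  0.024] [ 0.378 -0.384 -0.001] [ 0.472 -0.322  0.031]
yellow_tube_center 0.56 [201. 226.] [0.572 0.355 0.024] [ 0.527  0.328 -0.   ] [0.622 0.385 0.031]
red_tube_center 0.89 [466. 230.] [ 0.559 -0.357  0.024] [ 0.507 -0.375  0.013] [ 0.605 -0.336  0.03 ]
bridge_center 0.68 [162. 273.] [0.442 0.45  0.042] [0.42  0.429 0.014] [0.466 0.476 0.054]
bridge_center 0.67 [202. 282.] [0.416 0.342 0.055] [0.386 0.313 0.006] [0.448 0.376 0.071]
green_stand 0.68 [391. 231.] [ 0.55  -0.15   0.009] [ 0.493 -0.202 -0.   ] [ 0.608 -0.1    0.031]
green_stand 0.32 [468. 228.] [ 0.557 -0.357  0.024] [ 0.506 -0.379  0.007] [ 0.605 -0.336  0.03 ]
green_stand 0.21 [355. 292.] [ 0.395 -0.052  0.013] [ 0.367 -0.079 -0.002] [ 0.423 -0.022  0.039]
black_stand 0.83 [290. 268.] [0.454 0.122 0.009] [0.403 0.075 0.003] [0.508 0.171 0.032]
vial_1_center 0.73 [354. 294.] [ 0.395 -0.052  0.012] [ 0.367 -0.078 -0.002] [ 0.424 -0.022  0.039]
vial_1_center 0.66 [344. 192.] [ 0.653 -0.025  0.039] [ 0.645 -0.037  0.008] [ 0.665 -0.015  0.047]
gallipo
[... 1235 characters left out ...]
019, -0.23759633,  1.50019133,  0.12568129,
        1.14887769, -0.15481721]), 'joint_vel': array([-1.74302103e-03,  8.78025796e-05, -1.07082566e-03, -1.09948426e-03,
        2.84248478e-04,  2.91285015e-03, -1.83989617e-03]), 'joint_torque': array([ 8.48745731e-04, -6.20375419e+01, -2.18491003e+00, -2.49961156e+01,
        1.37538649e-02,  2.35341337e-03, -6.74370725e-06]), 'tcp_pos': array([ 0.18275816, -0.59768317,  0.23127772]), 'orientation': array([ 9.89014233e-01,  1.47820319e-01,  1.42862368e-05, -3.03985323e-06]), 'force': array([-0.50139061,  0.39193426,  0.1414614 ]), 'wrist_torque': array([-0.03307328, -0.02672518,  0.00787473]), 'grip_force': 0.0, 'opening': 0.08539250333116347}
```

View pics/top0.png

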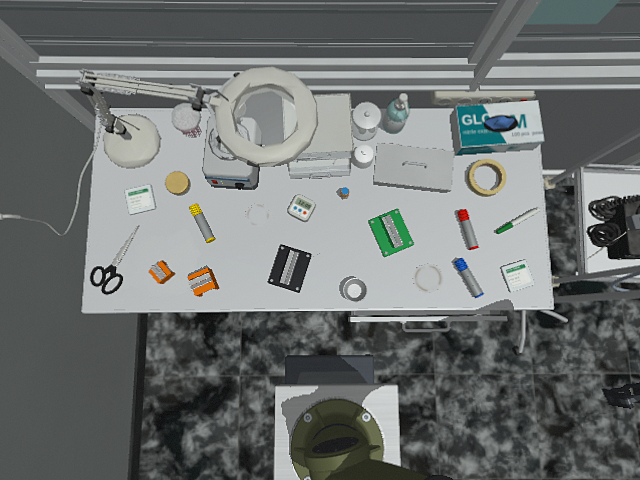

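View pics/side0.png

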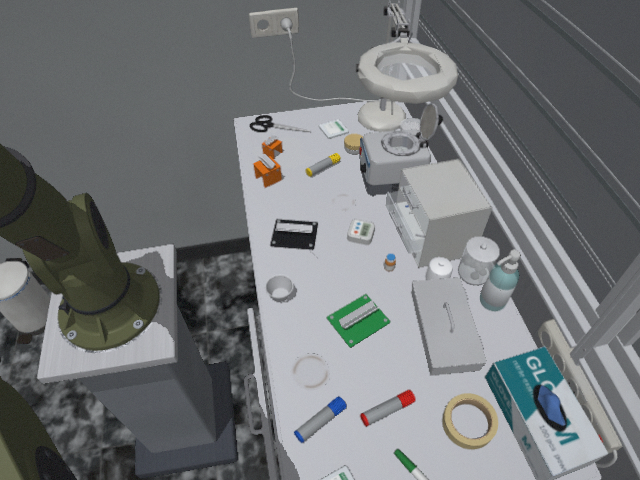

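```bash
cat > m.py <<'E'
from h import *
im={};dd={}
def rect(P):
    (c,s,a)=cv2.minAreaRect(P[:,:2].astype(np.float32)*1000)
    if s[0]<s[1]: s=s[::-1];a+=90
    a=(a+90)%180-90
    return np.round(c,1),np.round(s,1),round(a,1)
for c in('top','side'):
    im[c],d=snap(c)
    for n,lo in [('blue_tube_center',.012),('yellow_tube_center',.012),('red_tube_center',.012),('bridge_center',.035),('bridge_center',.055),('green_stand',.005),('green_stand',.02),('black_stand',.005),('black_stand',.02)]:
        R=manip.trace(c,n)
        if not R: print(c,n,'none'); continue
        R=[r for r in R if r['score']>.5]
        if n=='bridge_center': R=[r for r in R if abs(r['point'][0]*640-(202 if c=='top' else 265))<6]
        if not R: print(c,n,'low'); continue
        m=cv2.erode(R[0]['region'].astype(np.uint8),np.ones((2,2)))>0 if 'tube' in n else R[0]['region']
        P=cloud(c,m,d)
        P=P[P[:,2]>lo]
        # drop outliers
        k=np.linalg.norm(P[:,:2]-np.median(P[:,:2],0),axis=1)<.08; P=P[k]
        Q=P[:,:2]-P[:,:2].mean(0); w,v=np.linalg.eigh(Q.T@Q)
        print(c,n,lo,*rect(P),'mean',np.round(P.mean(0)*1e3,1),'zmax',np.round(np.percentile(P[:,2],97)*1e3,1),'pca',round((np.degrees(np.arctan2(v[1,1],v[0,1]))+90)%180-90,1))
a=cv2.resize(im['top'][255:305,140:240],(600,300),interpolation=cv2.INTER_CUBIC)
b=cv2.resize(im['side'][130:190,230:350],(600,300),interpolation=cv2.INTER_CUBIC)
cv2.imwrite('pics/br.png',np.vstack([a,b])[:,:,::-1])
E
python3 m.py
```

```text
top blue_tube_center 0.012 [ 424.4 -355.4] [107.1  26.8] 29.5 mean [ 424.  -353.3   23.4] zmax 29.6 pca 30.3
top yellow_tube_center 0.012 [575.3 357.5] [107.1  26.4] 26.5 mean [575.5 355.8  24.1] zmax 29.7 pca 27.8
top red_tube_center 0.012 [ 554.7 -359.4] [107.5  29.6] 11.9 mean [ 554.1 -358.2   23.7] zmax 29.9 pca 15.4
top bridge_center 0.035 [416.6 345.2] [56.6 55.8] -65.6 mean [416.  342.8  57.9] zmax 70.7 pca -45.3
top bridge_center 0.055 [416.1 345.2] [55.8 53.8] -66.2 mean [416.9 344.3  62.3] zmax 71.3 pca -67.1
top green_stand 0.005 [ 550.1 -151.8] [108.5  89.7] 21.3 mean [ 549.2 -150.8   13.5] zmax 30.8 pca 21.7
top green_stand 0.02 [ 550.1 -151.9] [89.9 25.5] 22.7 mean [ 550.7 -152.6   26.7] zmax 32.7 pca 22.2
top black_stand 0.005 [453.8 122.9] [108.7  90. ] -17.8 mean [452.7 122.7  13.3] zmax 30.8 pca -18.8
top black_stand 0.02 [454.5 122.8] [89.2 24.6] -17.7 mean [454.3 123.   26.7] zmax 33.5 pca -17.5
side blue_tube_center 0.012 [ 425.  -357.6] [109.3  22.7] 28.3 mean [ 423.9 -359.6   21.4] zmax 26.2 pca 27.6
side yellow_tube_center 0.012 [575.4 351.2] [107.9  20.5] 25.5 mean [572.5 349.5  19.6] zmax 25.3 pca 27.3
side red_tube_center 0.012 [ 555.7 -363.3] [110.3  25.7] 16.7 mean [ 556.  -363.3   21.6] zmax 26.1 pca 14.8
side bridge_center 0.035 [413.6 342.2] [56.3 55.9] 25.4 mean [414.9 334.9  52.2] zmax 67.3 pca -45.1
side bridge_center 0.055 [412.6 342. ] [51.6 32.3] -54.5 mean [417.2 342.   62.4] zmax 68.1 pca -71.3
side green_stand 0.005 [ 548.7 -154.4] [109.5  92.5] 21.3 mean [ 546.3 -157.2   11.7] zmax 28.6 pca 20.5
side green_stand 0.02 [ 548.9 -152.7] [90.8 25.2] 23.0 mean [ 547.5 -151.6   25.3] zmax 30.7 pca 22.4
side black_stand 0.005 [451.1 118.6] [109.2  91.7] -17.2 mean [452.  115.6  12.3] zmax 27.8 pca -11.1
side black_stand 0.02 [451.5 119.9] [89.7 27.8] -17.2 mean [451.  123.8  24.5] zmax 29.0 pca -17.7
```

View pics/br.png

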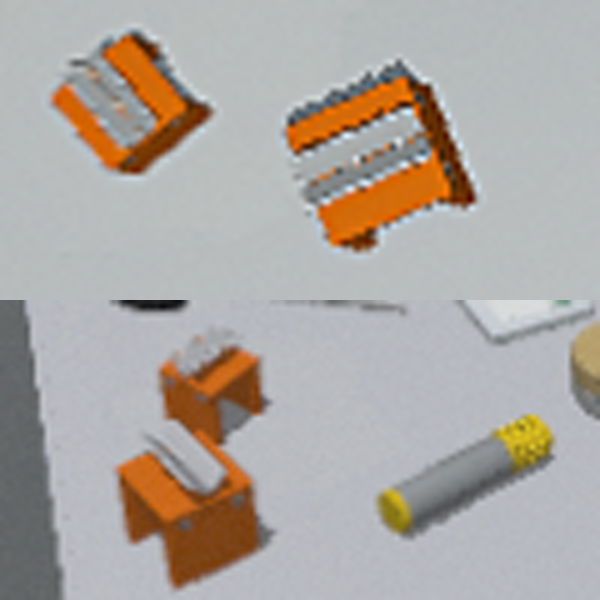

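Bridge candidates are the small one at top pixel (162,273), about 53 mm tall, and the large one at (202,282), about 70 mm tall. I choose the large one. The crop shows its trough running along about -66° and the tunnel along about 24°. The tubes are the only capped steel cylinders: blue (470,276), red (466,230), yellow (201,226). The green pen at (517,221) and the vial's blue cap at (344,192) are not candidates.

```bash
cat > plan.py <<'E'
import sys; from h import *
# usage: plan.py "x,y,z,yaw" ... (mm, deg): prints turn then tool-frame shift totals
s=manip.get_state(); p=s['tcp_pos']*1e3; q=s['orientation']
from scipy.spatial.transform import Rotation as Ro
M=Ro.from_quat(q).as_matrix(); yaw=np.degrees(np.arctan2(M[1,0],M[0,0]))
print('now',p.round(1),'yaw',round(yaw,2),'z',M[:,2].round(3),'q',s['qpos'].round(2),'t',s['time'],'op',s['opening'])
for a in sys.argv[1:]:
    x,y,z,w=map(float,a.split(','))
    t=-(w-yaw); n=max(1,int(np.ceil(abs(t)/8))); 
    c,sn=np.cos(np.radians(w)),np.sin(np.radians(w)); d=np.array([x,y,z])-p
    l=np.array([c*d[0]+sn*d[1],sn*d[0]-c*d[1],-d[2]])/500
    k=max(1,int(np.ceil(np.linalg.norm(l)/.096)))
    print(a,'turn',n,'x',round(t/180/n,4),' shift',k,'x',(l/k).round(4)); p=np.array([x,y,z]);yaw=w
E
python3 plan.py 424.7,-356.5,231,29 424.7,-356.5,60,29 424.7,-356.5,4,29
```

```text
now [ 182.8 -597.7  231.3] yaw 17.01 z [ 0.  0. -1.] q [ 1.38  0.51 -0.24  1.5   0.13  1.15 -0.15] t 2.0 op 0.08504982327782748
424.7,-356.5,231,29 turn 2 x -0.0333  shift 8 x [ 0.0821 -0.0234  0.0001]
424.7,-356.5,60,29 turn 1 x -0.0  shift 4 x [0.     0.     0.0855]
424.7,-356.5,4,29 turn 1 x -0.0  shift 2 x [0.    0.    0.056]
```

Call:
send_rows(
  motion=[
    [[0,0,0,0,0,-0.0333],[0,0,0,0,0,-0.0333],[0.0821,-0.0234,0,0,0,0],[0.0821,-0.0234,0,0,0,0],[0.0821,-0.0234,0,0,0,0],[0.0821,-0.0234,0,0,0,0],[0.0821,-0.0234,0,0,0,0],[0.0821,-0.0234,0,0,0,0]],
  ],
  gripper=0,
  force=40,
)

```text
time: 2.8
tcp_pos: [0.3652, -0.4157, 0.2315]
orientation: [0.968, 0.25, 0.0, 0.0]
force: [0.5, -0.6, 0.8]
opening: 0.0854
grip_force: 0.0
```

Call:
send_rows(
  motion=[
    [[0.0821,-0.0234,0,0,0,0],[0.0821,-0.0234,0,0,0,0],[0,0,0.085,0,0,0],[0,0,0.085,0,0,0],[0,0,0.085,0,0,0],[0,0,0.06,0,0,0],[0,0,0,0,0,0],[0,0,0,0,0,0]],
  ],
)

```text
time: 3.6
tcp_pos: [0.425, -0.3567, 0.0743]
orientation: [0.968, 0.25, -0.0, -0.0]
force: [0.4, 0.2, 1.1]
opening: 0.0854
grip_force: 0.0
```

```bash
python3 plan.py 424.7,-356.5,4,29
python3 - <<'E'
from h import *
a,d=snap('side','s1.png'); b,_=snap('top')
a=cv2.resize(a[330:480,230:430],(600,450)); 
cv2.imwrite('pics/s1.png',a[:,:,::-1])
E
```

```text
now [ 425.  -356.7   74.3] yaw 29.0 z [-0.  0. -1.] q [ 0.85  0.58 -0.3   1.88  0.25  0.71 -0.66] t 3.6 op 0.08544233952076985
424.7,-356.5,4,29 turn 1 x 0.0  shift 2 x [-0.0001 -0.0003  0.0703]
```

View pics/s1.png

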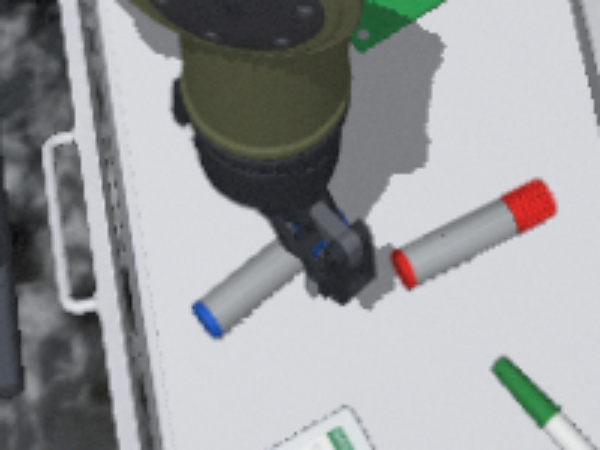

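The fingers straddle the blue tube, crop (300,265), and the red tube's end at (403,268) is clear of the outer finger.

Call:
send_rows(
  motion=[
    [[0,0,0.05,0,0,0],[0,0,0.05,0,0,0],[0,0,0.04,0,0,0],[0,0,0,0,0,0],[0,0,0,0,0,0]],
  ],
)

```text
time: 4.2
tcp_pos: [0.4254, -0.3572, 0.0053]
orientation: [0.968, 0.25, 0.001, 0.001]
force: [0.9, -0.6, -0.2]
opening: 0.0851
grip_force: 0.0
```

Call:
send_rows(
  motion=[
    [[0,0,0,0,0,0],[0,0,0,0,0,0],[0,0,0,0,0,0],[0,0,0,0,0,0],[0,0,0,0,0,0],[0,0,0,0,0,0],[0,0,0,0,0,0],[0,0,0,0,0,0]],
  ],
  gripper=1,
  force=40,
)

```text
time: 5.0
tcp_pos: [0.4248, -0.3568, 0.0044]
orientation: [0.968, 0.25, 0.0, 0.0]
force: [-2.1, -0.1, 6.0]
opening: 0.0247
grip_force: 38.9
```

```bash
python3 plan.py 424.7,-356.5,150,29 549.5,-152.8,150,22.3 549.5,-152.8,30,22.3
```

```text
now [ 424.8 -356.8    4.4] yaw 28.99 z [ 0. -0. -1.] q [ 0.82  0.69 -0.25  1.94  0.31  0.56 -0.71] t 5.0 op 0.024724031954757357
424.7,-356.5,150,29 turn 1 x -0.0001  shift 4 x [ 0.     -0.0001 -0.0728]
549.5,-152.8,150,22.3 turn 1 x 0.0372  shift 5 x [ 0.0771 -0.0564 -0.    ]
549.5,-152.8,30,22.3 turn 1 x -0.0  shift 3 x [0.   0.   0.08]
```

Call:
send_rows(
  motion=[
    [[0,0,-0.04,0,0,0],[0,0,-0.07,0,0,0],[0,0,-0.07,0,0,0],[0,0,-0.07,0,0,0],[0,0,-0.04,0,0,0],[0,0,0,0,0,0.0372],[0.0771,-0.0564,0,0,0,0],[0.0771,-0.0564,0,0,0,0]],
  ],
)

```text
time: 5.8
tcp_pos: [0.4742, -0.2757, 0.1489]
orientation: [0.982, 0.191, -0.0, 0.0]
force: [1.0, 0.7, -1.3]
opening: 0.0242
grip_force: 39.8
```

Call:
send_rows(
  motion=[
    [[0.0771,-0.0564,0,0,0,0],[0.0771,-0.0564,0,0,0,0],[0.0771,-0.0564,0,0,0,0],[0,0,0.07,0,0,0],[0,0,0.07,0,0,0],[0,0,0,0,0,0],[0,0,0,0,0,0]],
  ],
)

```text
time: 6.5
tcp_pos: [0.5491, -0.1531, 0.0788]
orientation: [0.981, 0.193, -0.001, -0.0]
force: [0.0, 0.0, -1.5]
opening: 0.0247
grip_force: 39.7
```

```bash
cat > tube.py <<'E'
import sys; from h import *
for c in('side','top'):
    im,d=snap(c)
    R=[r for r in manip.trace(c,sys.argv[1]+'_tube_center') if r['score']>.5]
    for r in R[:2]:
        P=cloud(c,r['region'],d); P=P[np.linalg.norm(P-np.median(P,0),axis=1)<.08]
        b=cv2.minAreaRect(P[:,:2].astype(np.float32)*1000)
        print(c,round(r['score'],2),np.round(b[0],1),np.round(b[1],1),round(b[2],1),'z',np.percentile(P[:,2],[3,50,97]).round(4)*1e3)
    if len(sys.argv)>2 and sys.argv[2]==c:
        u0,v0,u1,v1=map(int,sys.argv[3].split(','))
        cv2.imwrite('pics/'+sys.argv[4],cv2.resize(im[v0:v1,u0:u1],None,fx=3,fy=3)[:,:,::-1])
E
python3 plan.py 549.5,-152.8,50,22.3 549.5,-152.8,29,22.3;python3 tube.py blue side 270,230,450,400 b1.png
```

```text
now [ 549.1 -153.1   78.8] yaw 22.29 z [-0.002  0.    -1.   ] q [ 0.41  0.6  -0.29  1.84  0.24  0.74 -1.18] t 6.5 op 0.02472574313941902
549.5,-152.8,50,22.3 turn 1 x -0.0001  shift 1 x [ 0.001  -0.0002  0.0577]
549.5,-152.8,29,22.3 turn 1 x -0.0  shift 1 x [0.    0.    0.042]
side 0.53 [ 545.2 -154.5] [104.   26.1] 21.0 z [ 81.4  96.6 100.5]
top 0.79 [ 549.3 -152.4] [105.9  24.8] 21.6 z [ 91.6 100.  106.3]
```

View pics/b1.png

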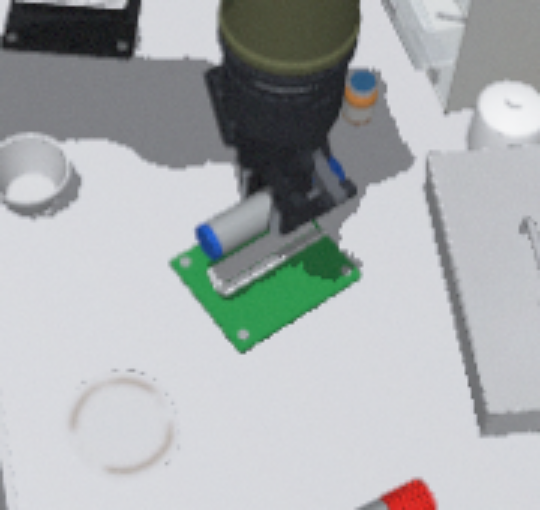

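The blue tube is held level above the green trough: top about 21 mm over the TCP, centred and aligned. I'll lower it to TCP z of about 30 mm.

Call:
send_rows(
  motion=[
    [[0,0,0.05,0,0,0],[0.001,0,0.03,0,0,0],[0,0,0.016,0,0,0],[0,0,0,0,0,0],[0,0,0,0,0,0]],
  ],
)

```text
time: 7.2
tcp_pos: [0.5505, -0.1531, 0.0316]
orientation: [0.981, 0.193, 0.001, 0.0]
force: [0.3, -0.6, -1.5]
opening: 0.0245
grip_force: 39.8
```

Call:
send_rows(
  motion=[
    [[0,0,0.003,0,0,0],[0,0,0,0,0,0],[0,0,0,0,0,0]],
  ],
)

```text
time: 7.5
tcp_pos: [0.5502, -0.1529, 0.0297]
orientation: [0.981, 0.193, 0.0, 0.0]
force: [-0.4, -0.2, -1.6]
opening: 0.0244
grip_force: 39.8
```

Call:
send_rows(
  motion=[
    [[0,0,0,0,0,0],[0,0,0,0,0,0],[0,0,0,0,0,0],[0,0,0,0,0,0],[0,0,0,0,0,0],[0,0,0,0,0,0],[0,0,0,0,0,0],[0,0,0,0,0,0]],
  ],
  gripper=0,
)

```text
time: 8.3
tcp_pos: [0.55, -0.1528, 0.0293]
orientation: [0.981, 0.193, -0.0, -0.0]
force: [0.1, 0.9, 0.3]
opening: 0.0855
grip_force: 0.0
```

Call:
send_rows(
  motion=[
    [[0,0,-0.04,0,0,0],[0,0,-0.08,0,0,0],[0,0,-0.09,0,0,0],[0,0,-0.06,0,0,0],[0,0,0,0,0,0],[0,0,0,0,0,0]],
  ],
)

```text
time: 8.9
tcp_pos: [0.5501, -0.153, 0.1649]
orientation: [0.981, 0.193, 0.001, 0.0]
force: [-0.1, 0.4, -0.1]
opening: 0.0854
grip_force: 0.0
```

```bash
python3 tube.py blue; python3 plan.py 555.2,-361.3,166,15 555.2,-361.3,4,15
```

```text
side 0.73 [ 546.3 -144.2] [111.3  45.8] 21.8 z [31.2 46.8 51.5]
top 0.59 [ 550.8 -151.5] [109.1  24.9] 22.3 z [40.3 49.  55.5]
now [ 549.2 -152.7  162.9] yaw 22.3 z [-0.002  0.001 -1.   ] q [ 0.44  0.5  -0.32  1.74  0.19  0.94 -1.14] t 9.1 op 0.08534321790052334
555.2,-361.3,166,15 turn 1 x 0.0406  shift 5 x [-0.0193  0.0812 -0.0012]
555.2,-361.3,4,15 turn 1 x -0.0  shift 4 x [0.    0.    0.081]
```

Blue is seated: top at 51.5 mm, centred. Next is red.

Call:
send_rows(
  motion=[
    [[0,0,0,0,0,0.0406],[-0.0193,0.0812,0,0,0,0],[-0.0193,0.0812,0,0,0,0],[-0.0193,0.0812,0,0,0,0],[-0.0193,0.0812,0,0,0,0],[-0.0193,0.0812,0,0,0,0],[0,0,0.08,0,0,0],[0,0,0.08,0,0,0]],
  ],
)

```text
time: 9.9
tcp_pos: [0.5554, -0.3637, 0.0828]
orientation: [0.992, 0.129, 0.0, 0.001]
force: [0.3, 0.5, -1.6]
opening: 0.0853
grip_force: 0.0
```

Call:
send_rows(
  motion=[
    [[0,0,0.08,0,0,0],[0,0,0.06,0,0,0],[0,0,0.017,0,0,0],[0,0,0,0,0,0],[0,0,0,0,0,0]],
  ],
)

```text
time: 10.4
tcp_pos: [0.5566, -0.3617, 0.0069]
orientation: [0.991, 0.13, 0.001, 0.0]
force: [-0.3, 0.2, -0.4]
opening: 0.0852
grip_force: 0.0
```

Call:
send_rows(
  motion=[
    [[0,0,0,0,0,0],[0,0,0,0,0,0],[0,0,0,0,0,0],[0,0,0,0,0,0],[0,0,0,0,0,0],[0,0,0,0,0,0],[0,0,0,0,0,0],[0,0,0,0,0,0]],
  ],
  gripper=1,
)

```text
time: 11.2
tcp_pos: [0.5561, -0.3616, 0.0065]
orientation: [0.991, 0.13, 0.0, 0.0]
force: [-1.5, 0.9, 6.6]
opening: 0.0243
grip_force: 39.1
```

```bash
python3 plan.py 555.2,-361.3,170,15 453,-361,170,15 453,121.5,170,-17.5 453,121.5,30,-17.5
```

```text
now [ 556.1 -361.6    6.5] yaw 14.98 z [ 0.001 -0.    -1.   ] q [ 0.67  0.79 -0.23  1.63  0.24  0.75 -0.98] t 11.2 op 0.024335571290017725
555.2,-361.3,170,15 turn 1 x -0.0001  shift 4 x [-0.0004 -0.0002 -0.0817]
453,-361,170,15 turn 1 x -0.0  shift 3 x [-0.0658 -0.0178 -0.    ]
453,121.5,170,-17.5 turn 5 x 0.0361  shift 11 x [-0.0264 -0.0837 -0.    ]
453,121.5,30,-17.5 turn 1 x -0.0  shift 3 x [ 0.     -0.      0.0933]
```

Call:
send_rows(
  motion=[
    [[0,0,-0.04,0,0,0],[0,0,-0.08,0,0,0],[0,0,-0.09,0,0,0],[0,0,-0.08,0,0,0],[0,0,-0.04,0,0,0],[-0.0658,-0.0178,0,0,0,0],[-0.0658,-0.0178,0,0,0,0],[-0.0658,-0.0178,0,0,0,0]],
  ],
)

```text
time: 12.0
tcp_pos: [0.4522, -0.3608, 0.1705]
orientation: [0.991, 0.131, -0.0, -0.0]
force: [0.6, -1.5, -1.5]
opening: 0.0244
grip_force: 39.8
```

Call:
send_rows(
  motion=[
    [[0,0,0,0,0,0.0361],[0,0,0,0,0,0.0361],[0,0,0,0,0,0.0361],[0,0,0,0,0,0.0361],[0,0,0,0,0,0.0361],[-0.0264,-0.0837,0,0,0,0],[-0.0264,-0.0837,0,0,0,0],[-0.0264,-0.0837,0,0,0,0]],
  ],
)

```text
time: 12.8
tcp_pos: [0.4531, -0.228, 0.1704]
orientation: [0.988, -0.153, -0.0, -0.0]
force: [1.0, 0.2, -1.6]
opening: 0.0243
grip_force: 39.8
```

Call:
send_rows(
  motion=[
    [[-0.0264,-0.0837,0,0,0,0],[-0.0264,-0.0837,0,0,0,0],[-0.0264,-0.0837,0,0,0,0],[-0.0264,-0.0837,0,0,0,0],[-0.0264,-0.0837,0,0,0,0],[-0.0264,-0.0837,0,0,0,0],[-0.0264,-0.0837,0,0,0,0],[-0.0264,-0.0837,0,0,0,0]],
  ],
)

```text
time: 13.6
tcp_pos: [0.4531, 0.1232, 0.1708]
orientation: [0.988, -0.152, 0.0, 0.0]
force: [0.6, -0.2, -1.1]
opening: 0.0242
grip_force: 39.8
```

Call:
send_rows(
  motion=[
    [[0,0,0.08,0,0,0],[0,0,0.08,0,0,0],[0,0,0,0,0,0],[0,0,0,0,0,0]],
  ],
)

```text
time: 14.0
tcp_pos: [0.4532, 0.1213, 0.0909]
orientation: [0.988, -0.152, -0.001, 0.0]
force: [0.9, -0.0, -0.6]
opening: 0.0244
grip_force: 39.8
```

```bash
python3 plan.py 453,121.5,60,-17.5 453,121.5,31.5,-17.5;python3 tube.py red side 220,180,400,310 r1.png
```

```text
now [453.2 121.3  90.9] yaw -17.51 z [-0.002 -0.001 -1.   ] q [-0.16  0.45 -0.21  2.08  0.16  0.62 -2.36] t 14.0 op 0.024379317830357277
453,121.5,60,-17.5 turn 1 x -0.0  shift 1 x [-0.0004 -0.0002  0.0618]
453,121.5,31.5,-17.5 turn 1 x -0.0  shift 1 x [ 0.    -0.     0.057]
side 0.74 [445.  100.2] [ 63.9 111.1] 73.0 z [ 88.8 103.4 109.8]
side 0.52 [ 546.4 -145.4] [110.4  43.8] 21.9 z [33.2 47.  51.3]
```

View pics/r1.png

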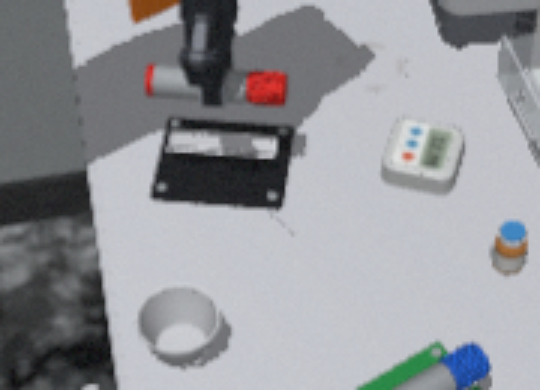

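Red is held above the black stand, aligned at about -17°. Lowering.

Call:
send_rows(
  motion=[
    [[0,0,0.06,0,0,0],[0,0,0.04,0,0,0],[0,0,0.016,0,0,0],[0,0,0,0,0,0],[0,0,0,0,0,0],[0,0,0.002,0,0,0],[0,0,0,0,0,0]],
  ],
)

```text
time: 14.9
tcp_pos: [0.454, 0.1216, 0.0325]
orientation: [0.988, -0.152, 0.001, -0.0]
force: [0.3, 0.4, -1.5]
opening: 0.0245
grip_force: 39.9
```

Call:
send_rows(
  motion=[
    [[0,0,0,0,0,0],[0,0,0,0,0,0],[0,0,0,0,0,0],[0,0,0,0,0,0],[0,0,0,0,0,0],[0,0,0,0,0,0],[0,0,0,0,0,0],[0,0,0,0,0,0]],
  ],
  gripper=0,
)

```text
time: 15.7
tcp_pos: [0.4535, 0.1216, 0.0318]
orientation: [0.988, -0.152, -0.0, -0.0]
force: [1.1, 0.4, -0.2]
opening: 0.0856
grip_force: 0.0
```

Call:
send_rows(
  motion=[
    [[0,0,-0.04,0,0,0],[0,0,-0.08,0,0,0],[0,0,-0.08,0,0,0],[0,0,-0.08,0,0,0],[0,0,0,0,0,0],[0,0,0,0,0,0]],
  ],
)

```text
time: 16.3
tcp_pos: [0.454, 0.1215, 0.1727]
orientation: [0.988, -0.152, 0.001, -0.0]
force: [0.5, -0.6, 0.0]
opening: 0.0851
grip_force: 0.0
```

```bash
python3 tube.py red; python3 plan.py 414.8,343.7,171,24.3 414.8,343.7,100,24.3 414.8,343.7,28,24.3
```

```text
side 0.75 [453.9 126.6] [ 48.8 109.3] 77.3 z [25.8 44.3 49.6]
now [452.8 121.3 170.6] yaw -17.5 z [-0.002 -0.001 -1.   ] q [-0.13  0.34 -0.25  1.98  0.11  0.83 -2.32] t 16.5 op 0.08524388224028202
414.8,343.7,171,24.3 turn 6 x -0.0387  shift 5 x [ 0.0228 -0.0873 -0.0001]
414.8,343.7,100,24.3 turn 1 x -0.0  shift 2 x [0.    0.    0.071]
414.8,343.7,28,24.3 turn 1 x -0.0  shift 2 x [0.    0.    0.072]
```

Call:
send_rows(
  motion=[
    [[0,0,0,0,0,-0.0387],[0,0,0,0,0,-0.0387],[0,0,0,0,0,-0.0387],[0,0,0,0,0,-0.0387],[0,0,0,0,0,-0.0387],[0,0,0,0,0,-0.0387],[0.0228,-0.0873,0,0,0,0],[0.0228,-0.0873,0,0,0,0]],
  ],
)

```text
time: 17.3
tcp_pos: [0.4385, 0.2097, 0.1707]
orientation: [0.978, 0.208, -0.001, 0.0]
force: [0.5, 0.8, -0.2]
opening: 0.0857
grip_force: 0.0
```

Call:
send_rows(
  motion=[
    [[0.0228,-0.0873,0,0,0,0],[0.0228,-0.0873,0,0,0,0],[0.0228,-0.0873,0,0,0,0],[0,0,0.07,0,0,0],[0,0,0.06,0,0,0],[0,0,0,0,0,0],[0,0,0,0,0,0]],
  ],
)

```text
time: 18.0
tcp_pos: [0.4153, 0.3436, 0.1062]
orientation: [0.978, 0.211, -0.001, 0.0]
force: [0.6, 0.2, 0.1]
opening: 0.0852
grip_force: 0.0
```

```bash
python3 plan.py 414.8,343.7,80,24.3 414.8,343.7,28,24.3;python3 tube.py red side 220,120,340,220 br2.png
```

```text
now [415.3 343.6 106.2] yaw 24.3 z [-0.002 -0.001 -1.   ] q [-0.46  0.53 -0.42  1.89  0.3   0.78 -2.19] t 18.0 op 0.08523205420920496
414.8,343.7,80,24.3 turn 1 x 0.0  shift 1 x [-0.0008 -0.0006  0.0524]
414.8,343.7,28,24.3 turn 1 x -0.0  shift 2 x [0.    0.    0.052]
side 0.95 [450.2 119.9] [99.2 79. ] 15.4 z [27.8 43.8 50. ]
top 0.85 [453.  122.9] [ 22.8 106.1] 73.4 z [42.7 49.5 55. ]
```

View pics/br2.png

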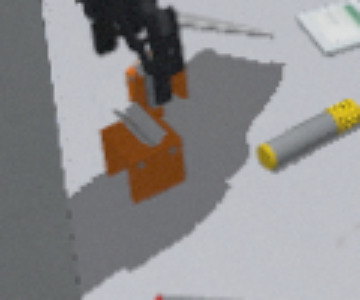

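Red is seated (top view 453,122.9). The gripper is above the large bridge, so I descend with 14 mm of clearance per side.

Call:
send_rows(
  motion=[
    [[0,0,0.05,0,0,0],[0,0,0.05,0,0,0],[0,0,0.04,0,0,0],[0,0,0.02,0,0,0],[0,0,0,0,0,0],[0,0,0,0,0,0]],
  ],
)

```text
time: 18.8
tcp_pos: [0.4162, 0.3444, 0.0277]
orientation: [0.978, 0.21, 0.001, -0.0]
force: [-0.7, -0.5, 0.2]
opening: 0.0857
grip_force: 0.0
```

Call:
send_rows(
  motion=[
    [[0,0,0,0,0,0],[0,0,0,0,0,0],[0,0,0,0,0,0],[0,0,0,0,0,0],[0,0,0,0,0,0],[0,0,0,0,0,0],[0,0,0,0,0,0],[0,0,0,0,0,0]],
  ],
  gripper=1,
  force=40,
)

```text
time: 19.6
tcp_pos: [0.4163, 0.3445, 0.0279]
orientation: [0.978, 0.21, 0.001, -0.0]
force: [-0.2, 0.3, 5.6]
opening: 0.0552
grip_force: 42.5
```

```bash
python3 plan.py 414.8,343.7,200,24.3 414.8,-152.8,200,22.3 549.5,-152.8,200,22.3 549.5,-152.8,36,22.3
```

```text
now [416.3 344.5  27.9] yaw 24.29 z [ 0.002  0.001 -1.   ] q [-0.51  0.64 -0.35  1.96  0.38  0.6  -2.26] t 19.6 op 0.055248549284905704
414.8,343.7,200,24.3 turn 1 x -0.0001  shift 4 x [-0.0008  0.0001 -0.086 ]
414.8,-152.8,200,22.3 turn 1 x 0.0111  shift 11 x [-0.0343  0.0835 -0.    ]
549.5,-152.8,200,22.3 turn 1 x -0.0  shift 3 x [ 0.0831  0.0341 -0.    ]
549.5,-152.8,36,22.3 turn 1 x -0.0  shift 4 x [0.    0.    0.082]
```

Call:
send_rows(
  motion=[
    [[0,0,-0.04,0,0,0],[0,0,-0.08,0,0,0],[0,0,-0.09,0,0,0],[0,0,-0.09,0,0,0],[0,0,-0.045,0,0,0],[0,0,0,0,0,0.0111],[-0.0343,0.0835,0,0,0,0],[-0.0343,0.0835,0,0,0,0]],
  ],
)

```text
time: 20.4
tcp_pos: [0.415, 0.2535, 0.1995]
orientation: [0.981, 0.195, 0.0, -0.0]
force: [1.2, -1.5, -2.5]
opening: 0.0556
grip_force: 43.7
```

Call:
send_rows(
  motion=[
    [[-0.0343,0.0835,0,0,0,0],[-0.0343,0.0835,0,0,0,0],[-0.0343,0.0835,0,0,0,0],[-0.0343,0.0835,0,0,0,0],[-0.0343,0.0835,0,0,0,0],[-0.0343,0.0835,0,0,0,0],[-0.0343,0.0835,0,0,0,0],[-0.0343,0.0835,0,0,0,0]],
  ],
)

```text
time: 21.2
tcp_pos: [0.4149, -0.1092, 0.1997]
orientation: [0.981, 0.193, 0.0, 0.0]
force: [0.6, -0.4, -1.8]
opening: 0.0556
grip_force: 43.7
```

Call:
send_rows(
  motion=[
    [[-0.0343,0.0835,0,0,0,0],[0.0831,0.0341,0,0,0,0],[0.0831,0.0341,0,0,0,0],[0.0831,0.0341,0,0,0,0],[0,0,0.08,0,0,0],[0,0,0.06,0,0,0],[0,0,0,0,0,0],[0,0,0,0,0,0]],
  ],
)

```text
time: 22.0
tcp_pos: [0.5499, -0.1525, 0.1297]
orientation: [0.981, 0.193, -0.0, -0.0]
force: [0.1, 0.2, -1.1]
opening: 0.0554
grip_force: 43.7
```

```bash
python3 plan.py 551,-152.2,90,22.3 551,-152.2,36.5,22.3
python3 - <<'E'
from h import *
for c in('top','side'):
    im,d=snap(c)
    if c=='side': cv2.imwrite('pics/br3.png',cv2.resize(im[200:380,260:460],None,fx=3,fy=3)[:,:,::-1])
    h=cv2.cvtColor(im,cv2.COLOR_RGB2HSV); m=(h[...,0]>5)&(h[...,0]<16)&(h[...,1]>180)
    P=cloud(c,m,d); P=P[(abs(P[:,0]-.55)<.07)&(abs(P[:,1]+.152)<.07)&(P[:,2]>.07)]
    b=cv2.minAreaRect(P[:,:2].astype(np.float32)*1000);print(c,len(P),np.round(b[0],1),np.round(b[1],1),round(b[2],1),np.percentile(P[:,2],[1,99]).round(4))
    for r in manip.trace(c,'blue_tube_center')[:1]:
        P=cloud(c,r['region'],d); b=cv2.minAreaRect(P[:,:2].astype(np.float32)*1000);print('blue',round(r['score'],2),np.round(b[0],1),np.round(b[1],1),round(b[2],1))
E
```

```text
now [ 549.9 -152.5  129.7] yaw 22.3 z [-0.001  0.    -1.   ] q [ 0.41  0.53 -0.28  1.78  0.19  0.85 -1.14] t 22.0 op 0.05544262963317685
551,-152.2,90,22.3 turn 1 x -0.0  shift 1 x [0.0022 0.0003 0.0794]
551,-152.2,36.5,22.3 turn 1 x -0.0  shift 2 x [0.     0.     0.0535]
top 107 [ 535.3 -142.3] [72.7 41. ] 58.9 [0.1124 0.2652]
blue 0.46 [ 548.4 -142.8] [108.4  37. ] 22.7
side 486 [ 548.2 -154.1] [54.3 57.2] 25.0 [0.1056 0.1575]
blue 0.68 [ 548.9 -151.4] [110.6  60.1] 20.6
```

View pics/br3.png

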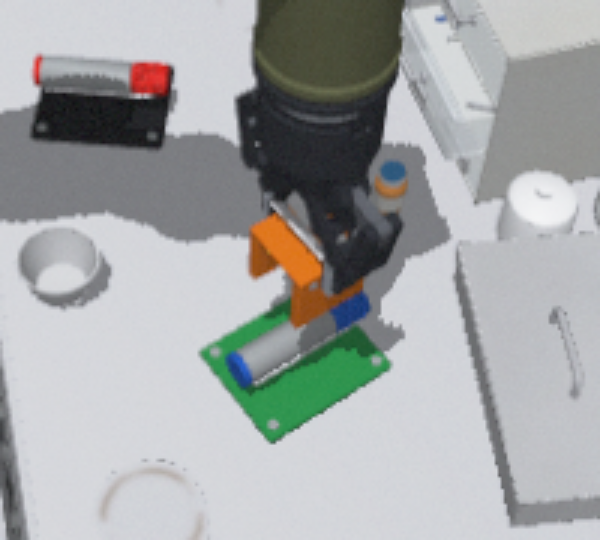

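The bridge hangs level over the blue tube (crop 305,265) with the tunnel along it. Lowering in stages.

Call:
send_rows(
  motion=[
    [[0.002,0,0.05,0,0,0],[0,0,0.05,0,0,0],[0,0,0.04,0,0,0],[0,0,0.025,0,0,0],[0,0,0.015,0,0,0],[0,0,0,0,0,0],[0,0,0,0,0,0]],
  ],
)

```text
time: 22.9
tcp_pos: [0.5517, -0.1523, 0.0401]
orientation: [0.981, 0.193, 0.001, 0.0]
force: [-0.2, -0.3, -1.6]
opening: 0.0552
grip_force: 44.0
```

Call:
send_rows(
  motion=[
    [[0,0,0.004,0,0,0],[0,0,0.003,0,0,0],[0,0,0,0,0,0],[0,0,0,0,0,0]],
  ],
)

```text
time: 23.3
tcp_pos: [0.5512, -0.1523, 0.036]
orientation: [0.981, 0.193, 0.0, 0.0]
force: [1.0, -0.4, -1.4]
opening: 0.0558
grip_force: 43.9
```

Call:
send_rows(
  motion=[
    [[0,0,0.002,0,0,0],[0,0,0,0,0,0],[0,0,0,0,0,0]],
  ],
)

```text
time: 23.6
tcp_pos: [0.5512, -0.1523, 0.0359]
orientation: [0.981, 0.193, 0.0, 0.0]
force: [-3.0, -0.7, 9.1]
opening: 0.0554
grip_force: 45.1
```

Call:
send_rows(
  motion=[
    [[0,0,0,0,0,0],[0,0,0,0,0,0],[0,0,0,0,0,0],[0,0,0,0,0,0],[0,0,0,0,0,0],[0,0,0,0,0,0],[0,0,0,0,0,0],[0,0,0,0,0,0]],
  ],
  gripper=0,
)

```text
time: 24.4
tcp_pos: [0.5511, -0.1522, 0.0348]
orientation: [0.981, 0.193, -0.0, -0.0]
force: [-0.7, 1.0, 1.0]
opening: 0.0857
grip_force: 0.0
```

Call:
send_rows(
  motion=[
    [[0,0,-0.04,0,0,0],[0,0,-0.07,0,0,0],[0,0,-0.08,0,0,0],[0,0,-0.08,0,0,0],[0,0,-0.06,0,0,0],[-0.08,-0.03,0,0,0,0],[-0.08,-0.03,0,0,0,0],[-0.08,-0.03,0,0,0,0]],
  ],
)

```text
time: 25.2
tcp_pos: [0.4214, -0.156, 0.1999]
orientation: [0.981, 0.193, 0.0, 0.0]
force: [-0.6, -0.7, 0.1]
opening: 0.0857
grip_force: 0.0
```

```bash
python3 plan.py 440,354.5,200,27 575.3,354.5,200,27 575.3,354.5,5,27
python3 - <<'E'
from h import *
for c in('top','side'):
    im,d=snap(c)
    if c=='top': cv2.imwrite('pics/br4.png',cv2.resize(im[190:290,340:460],None,fx=5,fy=5)[:,:,::-1])
    R=[r for r in manip.trace(c,'bridge_center') if r['score']>.3]
    for r in R:
        P=cloud(c,r['region'],d); P=P[P[:,2]>.035]
        b=cv2.minAreaRect(P[:,:2].astype(np.float32)*1000);print(c,len(P),np.round(b[0],1),np.round(b[1],1),round(b[2],1),np.percentile(P[:,2],[1,97]).round(4))
    for n in('green_stand','yellow_tube_center'):
      for r in manip.trace(c,n)[:1]:
        P=cloud(c,r['region'],d);P=P[P[:,2]>.005];b=cv2.minAreaRect(P[:,:2].astype(np.float32)*1000);print(n,round(r['score'],2),np.round(b[0],1),np.round(b[1],1),round(b[2],1))
E
```

```text
now [ 421.4 -156.   199.9] yaw 22.31 z [ 0. -0. -1.] q [ 0.54  0.28 -0.31  1.99  0.11  0.89 -1.01] t 25.2 op 0.08567097931168026
440,354.5,200,27 turn 1 x -0.0261  shift 11 x [ 0.0451 -0.0812 -0.    ]
575.3,354.5,200,27 turn 1 x -0.0  shift 3 x [ 0.0804  0.0409 -0.    ]
575.3,354.5,5,27 turn 1 x -0.0  shift 5 x [0.    0.    0.078]
top 509 [ 553.7 -150.1] [60.2 57.2] 22.4 [0.0399 0.0784]
top 278 [443.4 455.1] [43. 42.] 40.1 [0.036  0.0551]Traceback (most recent call last):
  File "<stdin>", line 8, in <module>
    return _quantile_unchecked(
        a, q, axis, out, overwrite_input, method, keepdims, weights)
    return _ureduce(a,
                    func=_quantile_ureduce_func,
    ...<5 lines>...
                    overwrite_input=overwrite_input,
                    method=method)
    r = func(a, **kwargs)
    result = _quantile(arr,
                       quantiles=q,
    ...<2 lines>...
                       out=out,
                       weights=wgt)
    slices_having_nans = np.isnan(arr[-1, ...])
                                  ~~~^^^^^^^^^
IndexError: index -1 is out of bounds for axis 0 with size 0
```

View pics/br4.png

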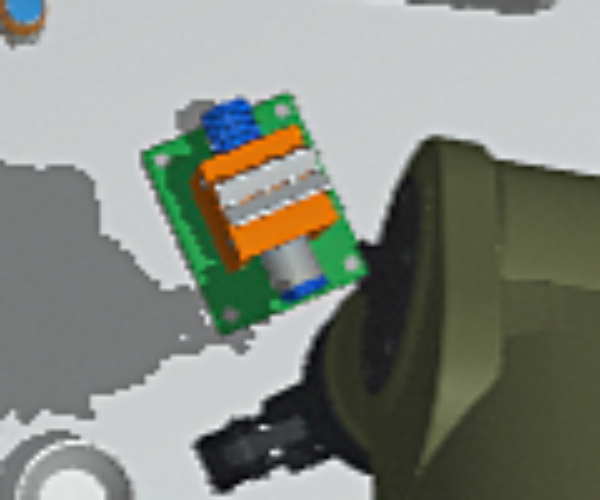

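The bridge sits squarely astride blue on the green plate, crop (270,195). Now yellow, travelling close to the robot.

Call:
send_rows(
  motion=[
    [[0,0,0,0,0,-0.0261],[0.0451,-0.0812,0,0,0,0],[0.0451,-0.0812,0,0,0,0],[0.0451,-0.0812,0,0,0,0],[0.0451,-0.0812,0,0,0,0],[0.0451,-0.0812,0,0,0,0],[0.0451,-0.0812,0,0,0,0],[0.0451,-0.0812,0,0,0,0]],
  ],
)

```text
time: 26.1
tcp_pos: [0.4349, 0.171, 0.2001]
orientation: [0.972, 0.233, 0.0, -0.0]
force: [1.3, 0.2, 0.0]
opening: 0.0853
grip_force: 0.0
```

Call:
send_rows(
  motion=[
    [[0.0451,-0.0812,0,0,0,0],[0.0451,-0.0812,0,0,0,0],[0.0451,-0.0812,0,0,0,0],[0.0451,-0.0812,0,0,0,0],[0.0804,0.0409,0,0,0,0],[0.0804,0.0409,0,0,0,0],[0.0804,0.0409,0,0,0,0],[0,0,0,0,0,0]],
  ],
)

```text
time: 26.9
tcp_pos: [0.583, 0.3521, 0.1978]
orientation: [0.973, 0.23, 0.001, 0.001]
force: [0.3, -1.2, -1.2]
opening: 0.0855
grip_force: 0.0
```

Call:
send_rows(
  motion=[
    [[0,0,0.09,0,0,0],[0,0,0.09,0,0,0],[0,0,0.06,0,0,0],[0,0,0,0,0,0],[0,0,0,0,0,0]],
  ],
)

```text
time: 27.4
tcp_pos: [0.5767, 0.3551, 0.0802]
orientation: [0.972, 0.233, -0.0, -0.0]
force: [-0.3, 0.3, 0.9]
opening: 0.0852
grip_force: 0.0
```

```bash
python3 plan.py 575.3,354.5,5,27
python3 - <<'E'
from h import *
for c in('top','side'):
    im,d=snap(c)
    for n in('yellow_tube_center','bridge_center','green_stand','blue_tube_center'):
      for r in manip.trace(c,n)[:2]:
        P=cloud(c,r['region'],d)
        lo={'yellow_tube_center':.008,'bridge_center':.065,'green_stand':.005,'blue_tube_center':.03}[n]
        P=P[P[:,2]>lo]
        if len(P)<10: continue
        b=cv2.minAreaRect(P[:,:2].astype(np.float32)*1000);print(c,n,round(r['score'],2),np.round(b[0],1),np.round(b[1],1),round(b[2],1),np.percentile(P[:,2],97).round(4))
    if c=='side': cv2.imwrite('pics/y1.png',cv2.resize(im[120:220,270:390],None,fx=5,fy=5)[:,:,::-1])
E
```

```text
now [576.7 355.1  80.2] yaw 27.01 z [-0.  0. -1.] q [-0.36  0.74 -0.41  1.53  0.34  0.94 -1.97] t 27.4 op 0.08522511180698356
575.3,354.5,5,27 turn 1 x 0.0  shift 2 x [-0.0015 -0.0001  0.0752]
top yellow_tube_center 0.64 [395.4 -49.2] [60.4 57.2] 90.0 0.0381
top bridge_center 0.9 [ 553.7 -149.8] [52.1 56.3] 13.5 0.0808
top green_stand 0.81 [ 550.2 -152.4] [109.4  89. ] 22.4 0.0137
top blue_tube_center 0.46 [ 550.7 -150.3] [109.7  25.1] 21.8 0.0548
side yellow_tube_center 0.88 [573.4 355. ] [110.9  24.7] 27.9 0.0259
side bridge_center 0.73 [ 550.4 -151.3] [24.9 56.5] 21.9 0.0772
side green_stand 0.71 [ 548.1 -154. ] [110.   90.4] 23.2 0.0287
```

View pics/y1.png

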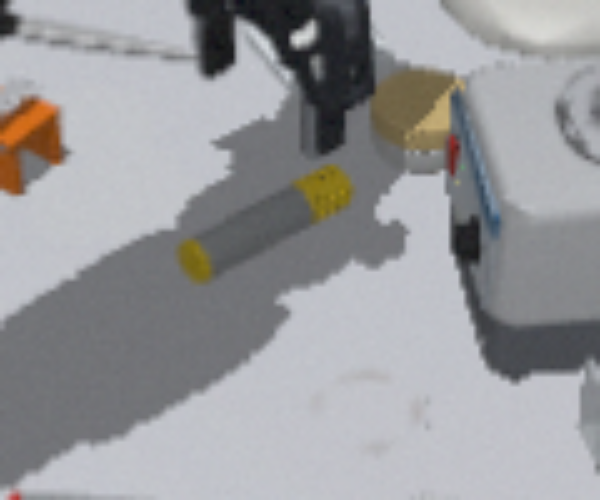

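Fingers are over the yellow tube, side crop (265,225), with the jar clear. Descend and grip.

Call:
send_rows(
  motion=[
    [[-0.0015,0,0.055,0,0,0],[-0.0015,0,0.055,0,0,0],[0,0,0.036,0,0,0],[0,0,0.003,0,0,0],[0,0,0,0,0,0],[0,0,0,0,0,0]],
  ],
)

```text
time: 28.5
tcp_pos: [0.5759, 0.3545, 0.0066]
orientation: [0.972, 0.233, 0.001, -0.0]
force: [0.0, 1.3, 0.9]
opening: 0.0851
grip_force: 0.0
```

Call:
send_rows(
  motion=[
    [[0,0,0,0,0,0],[0,0,0,0,0,0],[0,0,0,0,0,0],[0,0,0,0,0,0],[0,0,0,0,0,0],[0,0,0,0,0,0],[0,0,0,0,0,0],[0,0,0,0,0,0]],
  ],
  gripper=1,
)

```text
time: 29.3
tcp_pos: [0.5753, 0.3541, 0.0057]
orientation: [0.972, 0.233, 0.0, -0.0]
force: [-1.4, -0.4, 5.9]
opening: 0.0245
grip_force: 39.2
```

Call:
send_rows(
  motion=[
    [[0,0,-0.04,0,0,0],[0,0,-0.08,0,0,0],[0,0,-0.09,0,0,0],[0,0,-0.09,0,0,0],[0,0,-0.06,0,0,0],[-0.08,-0.04,0,0,0,0],[-0.08,-0.04,0,0,0,0],[-0.08,-0.04,0,0,0,0]],
  ],
)

```text
time: 30.1
tcp_pos: [0.4394, 0.3523, 0.1849]
orientation: [0.972, 0.233, -0.0, 0.0]
force: [-1.3, 0.7, -0.9]
opening: 0.0245
grip_force: 39.6
```

```bash
python3 plan.py 430,-151,185,27 430,-151,185,112.3 552,-151,185,112.3 552,-151,78,112.3; python3 tube.py yellow
```

```text
now [439.4 352.3 184.9] yaw 26.95 z [-0. -0. -1.] q [-0.41  0.48 -0.47  1.73  0.25  0.99 -2.07] t 30.1 op 0.02453374217242629
430,-151,185,27 turn 1 x -0.0003  shift 11 x [-0.0431  0.0807 -0.    ]
430,-151,185,112.3 turn 11 x -0.0431  shift 1 x [ 0.  0. -0.]
552,-151,185,112.3 turn 1 x -0.0  shift 3 x [-0.0309  0.0753 -0.    ]
552,-151,78,112.3 turn 1 x -0.0  shift 3 x [0.     0.     0.0713]
side 0.73 [443.8 344.8] [113.6  29.5] 21.8 z [182.  196.1 203.5]
```

Call:
send_rows(
  motion=[
    [[-0.0431,0.0807,0,0,0,0],[-0.0431,0.0807,0,0,0,0],[-0.0431,0.0807,0,0,0,0],[-0.0431,0.0807,0,0,0,0],[-0.0431,0.0807,0,0,0,0],[-0.0431,0.0807,0,0,0,0],[-0.0431,0.0807,0,0,0,0],[-0.0431,0.0807,0,0,0,0]],
  ],
)

```text
time: 31.1
tcp_pos: [0.435, -0.016, 0.1853]
orientation: [0.973, 0.233, 0.0, 0.0]
force: [0.4, -0.9, -1.9]
opening: 0.0245
grip_force: 39.7
```

Call:
send_rows(
  motion=[
    [[-0.0431,0.0807,0,0,0,0],[-0.0431,0.0807,0,0,0,0],[-0.0431,0.0807,0,0,0,0],[0,0,0,0,0,-0.0431],[0,0,0,0,0,-0.0431],[0,0,0,0,0,-0.0431],[0,0,0,0,0,-0.0431],[0,0,0,0,0,-0.0431]],
  ],
)

```text
time: 31.9
tcp_pos: [0.4321, -0.1518, 0.185]
orientation: [0.839, 0.545, 0.0, 0.0]
force: [-0.4, 0.5, -2.5]
opening: 0.0245
grip_force: 39.7
```

Call:
send_rows(
  motion=[
    [[0,0,0,0,0,-0.0431],[0,0,0,0,0,-0.0431],[0,0,0,0,0,-0.0431],[0,0,0,0,0,-0.0431],[0,0,0,0,0,-0.0431],[0,0,0,0,0,-0.0431],[0,0,0,0,0,0],[0,0,0,0,0,0]],
  ],
)

```text
time: 32.7
tcp_pos: [0.4317, -0.1512, 0.1851]
orientation: [0.559, 0.829, 0.0, -0.0]
force: [-0.0, -0.1, -1.1]
opening: 0.025
grip_force: 39.7
```

```bash
python3 plan.py 552,-151,185,112.3 552,-151,110,112.3 552,-151,78,112.3
python3 - <<'E'
from h import *
for c in('top','side'):
    im,d=snap(c)
    h=cv2.cvtColor(im,cv2.COLOR_RGB2HSV); m=(h[...,0]>3)&(h[...,0]<18)&(h[...,1]>150)
    n,l,st,ce=cv2.connectedComponentsWithStats(m.astype(np.uint8))
    # trough+deck of the placed bridge: points above 55 mm
    yy,xx=np.nonzero(d>0); P=world(c,np.c_[xx,yy],d[yy,xx]); P=P[(abs(P[:,0]-.552)<.045)&(abs(P[:,1]+.151)<.045)&(P[:,2]>.068)&(P[:,2]<.09)]
    if len(P)<20: print(c,len(P)); continue
    b=cv2.minAreaRect(P[:,:2].astype(np.float32)*1000);print(c,len(P),np.round(b[0],1),np.round(b[1],1),round(b[2],1))
E
```

```text
now [ 431.7 -151.2  185.1] yaw 112.02 z [ 0.     0.001 -1.   ] q [ 0.84  0.36 -0.75  1.99  0.31  0.91  0.31] t 32.7 op 0.024982179785468246
552,-151,185,112.3 turn 1 x -0.0016  shift 3 x [-0.0303  0.0742  0.    ]
552,-151,110,112.3 turn 1 x -0.0  shift 2 x [0.    0.    0.075]
552,-151,78,112.3 turn 1 x -0.0  shift 1 x [0.    0.    0.064]
top 180 [ 552.1 -150.9] [24.4 56.8] 21.7
side 217 [ 550.8 -151.7] [25.6 57.9] 22.8
```

Call:
send_rows(
  motion=[
    [[-0.0303,0.0742,0,0,0,-0.0016],[-0.0303,0.0742,0,0,0,0],[-0.0303,0.0742,0,0,0,0],[0,0,0.07,0,0,0],[0,0,0.07,0,0,0],[0,0,0,0,0,0],[0,0,0,0,0,0]],
  ],
)

```text
time: 33.5
tcp_pos: [0.5515, -0.1495, 0.1155]
orientation: [0.555, 0.832, -0.0, -0.001]
force: [0.9, 0.6, -0.3]
opening: 0.0241
grip_force: 39.8
```

```bash
python3 plan.py 551.5,-151.3,78,112.3; python3 tube.py yellow side 270,220,450,380 y2.png
```

```text
now [ 551.5 -149.5  115.5] yaw 112.58 z [-0.001  0.    -1.   ] q [ 0.64  0.61 -0.66  1.79  0.46  0.9   0.16] t 33.5 op 0.024083525356184826
551.5,-151.3,78,112.3 turn 1 x 0.0015  shift 1 x [-0.0034 -0.0013  0.0751]
side 0.65 [ 558.8 -170. ] [32.1 59.9] 22.2 z [116.6 131.8 136.6]
top 0.54 [ 539.9 -117.9] [25.3 51. ] 25.8 z [125.2 135.3 141.3]
```

View pics/y2.png

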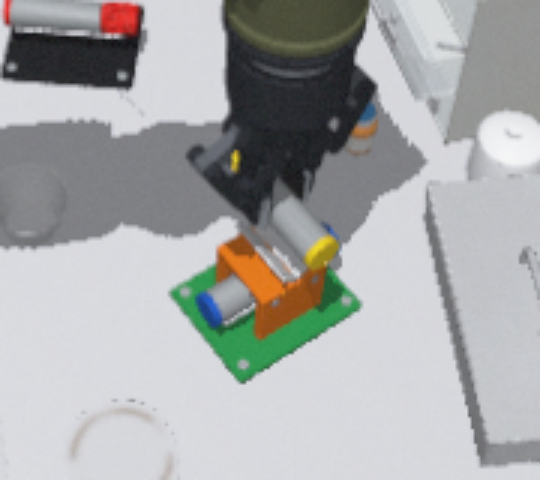

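Yellow hangs crosswise over the bridge trough, tail end at crop (320,245). Lowering.

Call:
send_rows(
  motion=[
    [[-0.0034,-0.0013,0.03,0,0,0.0015],[0,0,0.03,0,0,0],[0,0,0.012,0,0,0],[0,0,0,0,0,0],[0,0,0,0,0,0],[0,0,0,0,0,0]],
  ],
)

```text
time: 34.3
tcp_pos: [0.5522, -0.1514, 0.0802]
orientation: [0.557, 0.831, 0.0, 0.001]
force: [0.2, -1.4, -1.9]
opening: 0.0245
grip_force: 39.9
```

Call:
send_rows(
  motion=[
    [[0,0,0.003,0,0,0],[0,0,0,0,0,0],[0,0,0,0,0,0]],
  ],
)

```text
time: 34.6
tcp_pos: [0.5516, -0.1516, 0.078]
orientation: [0.557, 0.831, -0.0, 0.0]
force: [0.0, -0.1, -0.4]
opening: 0.0246
grip_force: 40.0
```

Call:
send_rows(
  motion=[
    [[0,0,0.001,0,0,0],[0,0,0,0,0,0]],
  ],
)

```text
time: 34.8
tcp_pos: [0.5517, -0.1516, 0.0778]
orientation: [0.557, 0.831, -0.0, 0.0]
force: [-1.2, 1.2, 4.5]
opening: 0.0243
grip_force: 40.6
```

Call:
send_rows(
  motion=[
    [[0,0,0,0,0,0],[0,0,0,0,0,0],[0,0,0,0,0,0],[0,0,0,0,0,0],[0,0,0,0,0,0],[0,0,0,0,0,0],[0,0,0,0,0,0],[0,0,0,0,0,0]],
  ],
  gripper=0,
)

```text
time: 35.6
tcp_pos: [0.5516, -0.1514, 0.0773]
orientation: [0.557, 0.831, 0.0, -0.0]
force: [-0.5, -1.2, 0.7]
opening: 0.0849
grip_force: 0.0
```

Call:
send_rows(
  motion=[
    [[0,0,-0.02,0,0,0],[0,0,-0.05,0,0,0],[0,0,-0.08,0,0,0],[0,0,-0.08,0,0,0],[0.0303,-0.0742,0,0,0,0],[0.0303,-0.0742,0,0,0,0],[0.0303,-0.0742,0,0,0,0],[0,0,0,0,0,0]],
  ],
)

```text
time: 36.4
tcp_pos: [0.4259, -0.152, 0.1925]
orientation: [0.557, 0.83, -0.002, -0.001]
force: [0.5, -0.8, 1.1]
opening: 0.0854
grip_force: 0.0
```

```bash
for t in yellow red blue; do echo $t; python3 tube.py $t top 250,180,450,310 fin_$t.png; done
python3 - <<'E'
from h import *
for c in('top','side'):
    im,d=snap(c)
    for n in('bridge_center','green_stand','vial_1_center','gallipot_1_center','timer_center'):
      for r in manip.trace(c,n)[:1]:
        P=cloud(c,r['region'],d); print(c,n,round(r['score'],2),np.median(P,0).round(3),np.percentile(P[:,2],97).round(3))
E
```

```text
yellow
side 0.93 [ 549.  -150.7] [ 26.  109.9] 23.4 z [81.9 93.8 98. ]
top 0.72 [ 552.6 -146.4] [ 30.3 108.6] 23.0 z [ 62.6  95.6 101.1]
red
top 0.74 [458.6 123.5] [ 30.9 117.7] 71.9 z [ 5.8 48.5 54.8]
blue
side 0.76 [ 546.9 -155.6] [103.6  28. ] 22.1 z [33.7 46.8 52. ]
top bridge_center 0.62 [0.441 0.451 0.042] 0.055
top green_stand 0.68 [ 0.528 -0.13   0.009] 0.046
top gallipot_1_center 0.65 [ 0.395 -0.053  0.01 ] 0.038
top timer_center 0.89 [0.616 0.091 0.021] 0.026
side bridge_center 0.89 [ 0.538 -0.169  0.058] 0.076
side green_stand 0.96 [ 0.528 -0.18   0.007] 0.023
side vial_1_center 0.66 [ 0.653 -0.035  0.027] 0.042
side gallipot_1_center 0.68 [ 0.39  -0.044  0.014] 0.035
side timer_center 0.58 [0.612 0.079 0.018] 0.022
```

View pics/fin_blue.png

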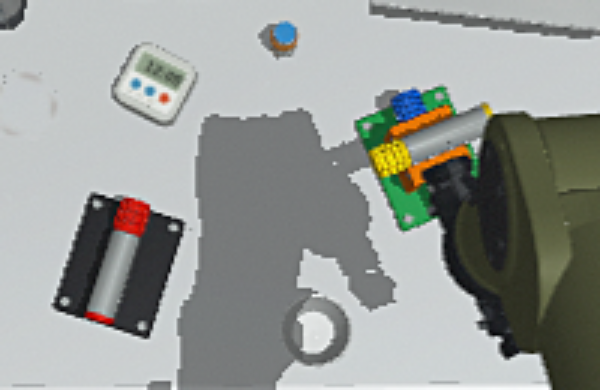

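All is in place: yellow's top is at 98 mm (85 + 13) and red is centred on the black stand at (120,260). The vial, cup and timer read the same as at the start, and the gripper is clear.

```bash
python3 -c "
from workcell import manip; print(manip.job_done())"
```

```text
the job is handed in; nothing more can be done
None
```

I handed the job in at about 37 s of the 144 s: all three tubes are racked, with the bridge over blue and yellow crosswise on top, and final camera checks looked right, but no pass/fail verdict was returned.

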